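# Scan the red slide box

### The job

Pick the barcode scanner up off its charging pad by its handle and scan the label on the red slide box: hold it upright and still for about two seconds with its window some 6 cm straight above the middle of the label, the long side of the window lined up with the long side of the label. Then stand the scanner gently back upright in the middle of its charging pad and let go. Do not touch or shift the slide boxes or the bottle.

Things in the scene. Friction and masses are not known exactly. Their poses are not given: they have to be found in the camera images.
- scanner_grip (a point): The loose barcode scanner, 0.22 kg, 120 mm tall, standing upright on the charging pad. Its grey head (with an orange band) is 70 mm (its x) by 46 mm (its y) and 34 mm tall; above it, centred, rises a straight black handle 36 mm (x) by 28 mm (y), up to the top at 120 mm. This point is on the handle's axis, 85 mm above the scanner's underside, where it is best gripped from above, across the 28 mm. z points up along the handle.
- scanner_window (a point): Centre of the scanner's underside, which is the scanning window; it looks straight down along the scanner's -z. The window is oblong, its long side (58 mm) along the scanner's x. Directly below scanner_grip by 85 mm. Either way round scans alike.
- pad_top (a point): Centre of the top face of the fixed charging pad, grey with a black rim, 130 mm (x) by 104 mm (y), 6 mm thick, lying flat on the bench; the scanner's underside rests on this face. Its place and yaw differ from run to run.
- red_box_label (a point): Centre of the white label with black bars on the lid of the red slide box: 60 mm (its x) by 34 mm (its y), lying flat, facing up, 36 mm above the bench. The red box is loose, 100 mm (x) by 85 mm (y), 35 mm tall; the label's centre is 10 mm in x and 8 mm in y off the middle of the lid. Which of the three places the red box has differs from run to run.
- blue_box_label (a point): The same label on the blue slide box, a bystander of the same size and make: leave alone.
- green_box_label (a point): The same label on the green slide box, a bystander of the same size and make: leave alone.
- reagent: Bystander: a loose amber glass bottle with a blue cap, 64 mm across, 130 mm tall, upright. Origin: centre of its underside. Leave alone.
Not all that is in view belongs to the job. What is shaped like the part that bears red_box_label but purple or yellow is not meant. Of the things that look like the part that bears pad_top, take the one that is farthest from the robot's base at the start.

How it is judged:
By the outcome, as a careful person would: the job done as asked, in the order asked, and still so for the second after the job is handed in, with the robot touching nothing.
It also fails if it takes over 56 s, if anything falls off the work surface, if the arm or the gripper's body presses on something with over 40 N, if the wrist force passes 120 N, or if a joint passes its speed limit or range.

### The arm

A 6-joint arm with a two-finger parallel gripper is mounted at the origin on the work surface. World frame = base frame: x ahead of the robot, y to its left, z up, the work surface at z = 0. Lengths are in m, angles in rad, forces in N, time in s.
With the tool pointing down it reaches from about 0.325 to 0.9 m from the base axis. Payload 6.1 kg.
Tool frame: the origin (TCP) lies midway between the tips of the shut fingers; the grasp point (between the pads) lies 19 mm behind it; x points along the fingers, y is the direction in which the jaws open and shut, and the axes are right-handed (so a half turn about x gives the same grasp; the last joint's range is limited). The gripper opens to 85 mm and grips with 20 to 120 N. Pads are 22 mm wide; open, the fingers measure 114 mm over their backs; the gripper's body (76 mm by 85 mm) begins 54 mm behind the grasp point. The pads swing forward as they close: fully open they stand 13 mm farther back than shut.
Start: joints at [-1.442, 0.22, 1.526, -0, 1.395, -0.126], TCP at [0.158, -0.605, 0.231] pointing down, gripper open.
Joint ranges: [-2.98, 2.98], [-0.91, 2.08], [0.09, 2.57], [-1.24, 4.39], [0.2, 2.65], [-2.68, 2.68]. Speed limits (rad/s): [2.57, 2.57, 3.01, 3.14, 3.14, 3.14].

### API

Orientations are given as [roll, pitch, yaw] about the fixed x, y, z axes, in that order (R = Rz(yaw) Ry(pitch) Rx(roll)).
In Python, from plant import movep, move_l, set_joints, gripper_to, hold, inverse_kinematics, observe, get_image, get_calibration, Unreachable, job_done gives the robot as it stands. Calls block until the motion is done:
- movep(position, orientation): joint-space move of the TCP to a pose.
- move_l(position, feed=0.15, rotation=None, max_force=None): straight line of the TCP; rotation=None keeps the orientation; feed is the mean speed in m/s. With max_force (N) it stops when the force on the tool has changed by that much, and returns True; else False.
- set_joints(angles): joint-space move.
- gripper_to(opening, f_grip=None): finger opening in m; f_grip is the grip in N (None keeps the last); returns when the fingers have stopped.
- hold(seconds).
- inverse_kinematics(position, orientation): joint angles nearest the present ones, or None.
- observe(): the state.
- get_image(name): name is "scene" or "top" or "wrist"; returns (picture, depth): 384x512x3 uint8, red, green, blue; 384x512 float32, m along the optical axis (not along the pixel's ray), 0 where there is no reading.
- get_calibration(name): a dict with "intrinsics" (3x3 intrinsics, pixels), "world_from_camera" (4x4, takes a point from camera to world coordinates). Camera axes: x right, y down, z forward; pixel columns grow to the right and rows downward; lengths in m; the calibration is good to about 2 mm. The wrist camera is an equidistant fisheye: a pixel r from the principal point sees the ray r / f radians off the axis. A picture is of the moment at which its call begins: read the wrist's pose just before it. get_calibration takes no time and is no camera call; for the wrist camera it gives the pose at the moment of the call.
A pose or a line that the arm cannot do raises Unreachable and nothing moves.
- job_done(): hands the job in, once; it reports no verdict.
The state is a dict: "time_s": time; "q": joint angles; "joint_velocities": joint speeds; "joint_torque": joint torques, N m; "eef_pos": TCP position; "tcp_rot": TCP orientation; "ft_force": force on the tool from outside, world axes, zero at the start; "torque": the same for the moment, N m; "opening": finger opening in m.
Only numpy, scipy, OpenCV 4.12 (cv2) and the standard library are available. Lean on these libraries where they do the work, as an engineer would, in place of code of your own. Each camera call takes 0.05 s, during which the arm holds its last target. There are 200 camera calls.

## Working session

There is one attempt and no reset: what is moved stays moved. The work goes in short steps, each a Python script; the robot and the scene stay as the last script left them, time stands still between calls to the robot, and variables do not carry over. Pictures are saved under pics/ and viewed, about 8 in all and at most 12, crops included, and the job is handed in when it is done.

```bash
ls; mkdir -p pics; python3 - <<'E'
from plant import *
import cv2,numpy as np
for n in("top","scene"):
    im,d=get_image(n);c=get_calibration(n)
    cv2.imwrite(f"pics/{n}0.png",im[:,:,::-1]);np.savez(f"{n}0.npz",im=im,d=d,K=c["intrinsics"],T=c["world_from_camera"])
    print(n,np.round(c["intrinsics"],1).tolist(),np.round(c["world_from_camera"],3).tolist())
print(observe()["time_s"])
E
```

```text
pics
top [[382.9, 0.0, 251.9], [0.0, 382.9, 190.2], [0.0, 0.0, 1.0]] [[-0.03, -0.998, 0.051, 0.504], [-0.999, 0.029, -0.013, 0.089], [0.012, -0.051, -0.999, 1.054], [0.0, 0.0, 0.0, 1.0]]
scene [[408.7, 0.0, 257.3], [0.0, 408.7, 195.4], [0.0, 0.0, 1.0]] [[0.868, 0.371, -0.329, 0.855], [0.496, -0.632, 0.596, -0.455], [0.013, -0.681, -0.733, 0.776], [0.0, 0.0, 0.0, 1.0]]
0.1
```

View pics/top0.png

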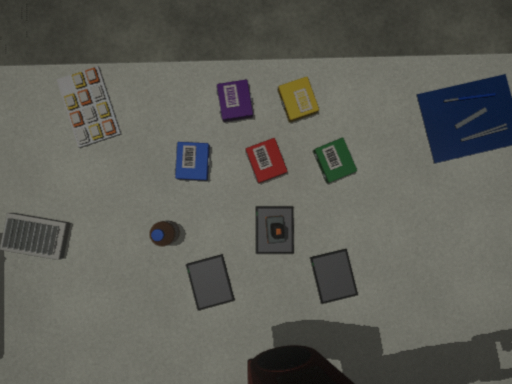

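View pics/scene0.png

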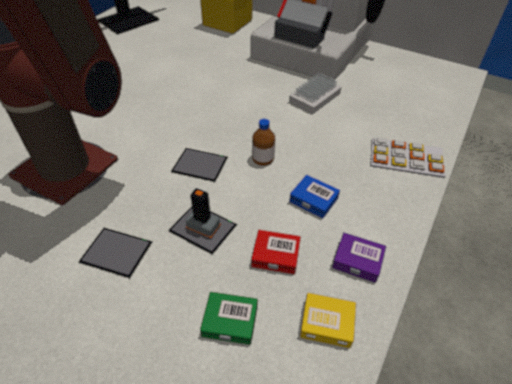

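The top view shows the scanner on its pad at about (275,230). The red box is at (266,160) and the bottle at (163,233). The two empty pads at (210,281) and (334,276) are nearer the base, so the scanner's pad is the target.

```bash
cat >h.py <<'E'
import numpy as np,cv2
def toplane(uv,z,K,T):
    uv=np.atleast_2d(uv).astype(float)
    r=np.c_[(uv-[K[0,2],K[1,2]])/[K[0,0],K[1,1]],np.ones(len(uv))]@T[:3,:3].T
    return (T[:3,3]+r*((z-T[2,3])/r[:,2])[:,None])[:,:2]
def rect(pts):
    """min-area rectangle of metric points: centre, long, short, yaw of long side"""
    (c,(w,h),a)=cv2.minAreaRect((np.asarray(pts)*1000).astype(np.float32))
    if w<h: w,h,a=h,w,a+90
    a=(a+90)%180-90
    return np.array(c)/1000,w,h,a
def big(m,fill=True):
    cs,_=cv2.findContours(m.astype(np.uint8),cv2.RETR_EXTERNAL,cv2.CHAIN_APPROX_NONE)
    return max(cs,key=cv2.contourArea)[:,0]
def cloud(d,K,T):
    v,u=np.indices(d.shape)
    p=np.stack([(u-K[0,2])/K[0,0]*d,(v-K[1,2])/K[1,1]*d,d],-1)
    return p@T[:3,:3].T+T[:3,3]
E
python3 - <<'E'
from h import *
for n,roi in(("top",(200,135,310,265)),("scene",(160,180,310,280))):
    f=np.load(n+"0.npz");im,d,K,T=f["im"],f["d"],f["K"],f["T"]
    P=cloud(d,K,T);hsv=cv2.cvtColor(im,cv2.COLOR_RGB2HSV)
    R=np.zeros(d.shape,bool);R[roi[1]:roi[3],roi[0]:roi[2]]=1
    red=R&((hsv[...,0]<8)|(hsv[...,0]>172))&(hsv[...,1]>150)&(hsv[...,2]>80)
    c=big(red);hull=cv2.convexHull(c)
    print(n,"red box",rect(toplane(c,.035,K,T)))
    ins=np.zeros(d.shape,np.uint8);cv2.fillPoly(ins,[hull],1);ins=cv2.erode(ins,np.ones((3,3)))
    lab=(ins>0)&(hsv[...,1]<140);lab=cv2.morphologyEx(lab.astype(np.uint8),cv2.MORPH_OPEN,np.ones((3,3)))
    print(" label",rect(toplane(big(lab),.036,K,T)),"z",np.median(P[lab>0][:,2]))
    g=cv2.cvtColor(im,cv2.COLOR_RGB2GRAY)
    pad=R&(g<110)&~red&(hsv[...,1]<90);c=big(pad);print(" pad",rect(toplane(c,.006,K,T)))
    for nm,lo,hi in(("handle",.10,.16),("head",.03,.06)):
        m=R&(P[...,2]>lo)&(P[...,2]<hi)&(d>0)&(np.hypot(P[...,0]-.46,P[...,1]-.02)<.09)
        if m.sum()>5:
            q=P[m];print(" ",nm,m.sum(),q[:,:].mean(0).round(4),np.median(q[:,2]).round(4),rect(q[:,:2]))
E
```

```text
top red box (array([0.6356275 , 0.03467582]), 96.44813537597656, 82.01271057128906, 19.084758758544922)
 label (array([0.64331519, 0.04549059]), 62.55978012084961, 37.36590576171875, 19.075031280517578) z 0.03572693359742907
 pad (array([0.44412177, 0.01633902]), 146.87356567382812, 111.80794525146484, -2.0363540649414062)
  handle 172 [0.4503 0.018  0.1246] 0.1253 (array([0.45014041, 0.01786076]), 33.93376541137695, 28.114723205566406, -1.4022293090820312)
  head 265 [0.4522 0.0209 0.0394] 0.0393 (array([0.44960574, 0.01723378]), 69.86646270751953, 45.937461853027344, 3.019214391708374)
scene red box (array([0.63895001, 0.02414769]), 99.20561218261719, 95.5624771118164, -71.52288055419922)
 label (array([0.64205664, 0.04521646]), 63.54020309448242, 38.61981201171875, 19.085079193115234) z 0.035439987373467985
 pad (array([0.4342923 , 0.03764907]), 156.8567657470703, 151.1439971923828, -1.7217330932617188)
  handle 270 [0.454  0.0106 0.1189] 0.1227 (array([0.45075723, 0.01362642]), 35.85026931762695, 27.632949829101562, -0.2237701416015625)
  head 398 [0.4584 0.0071 0.0411] 0.0399 (array([0.45004175, 0.01489376]), 70.60130310058594, 45.50048828125, 2.8854575157165527)
```

Both views agree to within about 2 mm on the label, yaw 19°, and on the scanner's place. The pad outline is too big because of shadow, so I'll refine with the wrist camera from above.

```bash
cat >>h.py <<'E'
from scipy.spatial.transform import Rotation as Ro
def rpy(yaw_deg):
    c,s=np.cos(np.radians(yaw_deg)),np.sin(np.radians(yaw_deg))
    return Ro.from_matrix(np.array([[0,-s,c],[0,c,s],[-1,0,0]])).as_euler('xyz').tolist()
def ortho(im,K,T,z,cen,half=.12,res=.0005):
    """fisheye picture resampled onto the plane z; row 0 = +x, col 0 = +y"""
    n=int(2*half/res);i=(np.arange(n)+.5)*res-half
    X,Y=np.meshgrid(cen[0]-i,cen[1]-i,indexing='ij')
    p=(np.stack([X,Y,np.full_like(X,z)],-1)-T[:3,3])@T[:3,:3]
    rho=np.hypot(p[...,0],p[...,1])+1e-12;th=np.arctan2(rho,p[...,2])
    u=K[0,2]+K[0,0]*th*p[...,0]/rho;v=K[1,2]+K[1,1]*th*p[...,1]/rho
    return cv2.remap(im,u.astype(np.float32),v.astype(np.float32),cv2.INTER_LINEAR)
def topx(rc,cen,half=.12,res=.0005):
    rc=np.atleast_2d(rc);return np.c_[cen[0]+half-(rc[:,1]+.5)*res,cen[1]+half-(rc[:,0]+.5)*res]
E
python3 - <<'E'
from plant import *
from h import *
o=observe();print(o["tcp_rot"],o["eef_pos"])
for y in(2,19,-178,-161):
    q=[inverse_kinematics(p,rpy(y)) for p in([.45,.016,.07],[.643,.045,.16])];print(y,[None if k is None else np.round(k,2).tolist() for k in q])
S=[]
for n,p,y in(("lab",[.60,.045,.28],19.),("pad",[.43,.016,.34],2.)):
    movep(p,rpy(y));hold(.3)
    c=get_calibration("wrist");im,d=get_image("wrist")
    np.savez(f"w{n}.npz",im=im,d=d,K=c["intrinsics"],T=c["world_from_camera"])
    print(n,np.round(c["world_from_camera"],3).tolist(),c["intrinsics"][0,0]);S.append(im)
print(observe()["time_s"])
z=np.load("wpad.npz");l=np.load("wlab.npz")
A=ortho(z["im"],z["K"],z["T"],.006,(.45,.016));B=ortho(l["im"],l["K"],l["T"],.036,(.64,.04))
s=[cv2.resize(x,(400,300)) for x in S]
cv2.imwrite("pics/w1.png",np.vstack([np.hstack(s),np.hstack([cv2.resize(A,(300,300)),cv2.resize(B,(300,300)),np.zeros((300,200,3),np.uint8)])])[:,:,::-1])
E
```

```text
[-1.69618513  1.56897526  1.70019266] [ 0.15745238 -0.60425506  0.23027019]
2 [[-0.14, -0.01, 2.11, -0.0, 1.05, -1.75], [-0.05, 0.32, 1.54, -0.0, 1.28, -1.66]]
19 [[-0.14, -0.01, 2.11, -0.0, 1.05, -2.04], [-0.05, 0.32, 1.54, -0.0, 1.28, -1.95]]
-178 [[-0.14, -0.01, 2.11, -0.0, 1.05, 1.4], [-0.05, 0.32, 1.54, -0.0, 1.28, 1.48]]
-161 [[-0.14, -0.01, 2.11, -0.0, 1.05, 1.1], [-0.05, 0.32, 1.54, -0.0, 1.28, 1.19]]
lab [[-0.325, 0.9, 0.289, 0.526], [0.946, 0.31, 0.099, 0.02], [-0.001, 0.306, -0.952, 0.423], [0.0, 0.0, 0.0, 1.0]] 297.3186396354542
pad [[-0.035, 0.952, 0.304, 0.352], [0.999, 0.034, 0.011, 0.014], [-0.0, 0.304, -0.953, 0.483], [0.0, 0.0, 0.0, 1.0]] 297.3186396354542
4.3333<sys>:0: UserWarning: Gimbal lock detected. Setting third angle to zero since it is not possible to uniquely determine all angles.
```

View pics/w1.png

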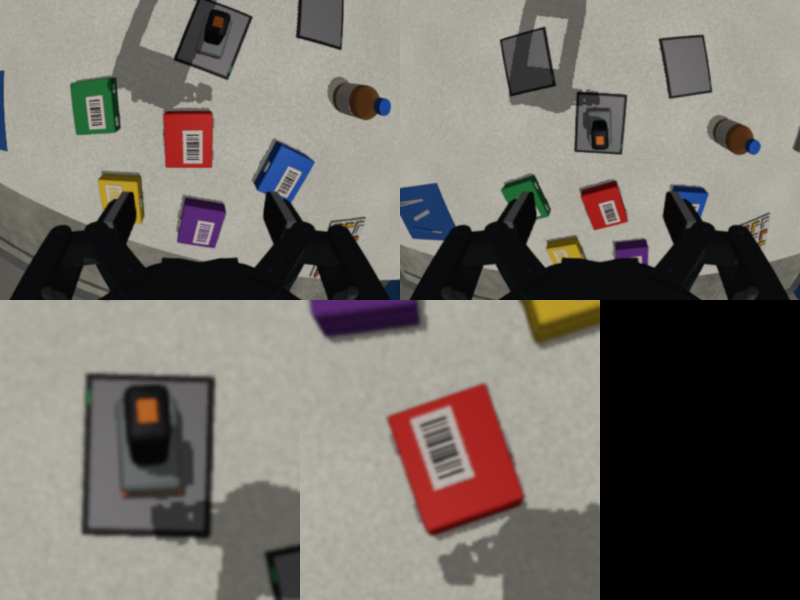

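The wrist views show the pad and scanner clear of overlap with the boxes, and the label is sharp. In the orthographic views the pad spans about 131x104 mm, as it should. Next I'll measure exactly.

```bash
python3 -W ignore - <<'E'
from h import *
z=np.load("wpad.npz");l=np.load("wlab.npz")
cp=(.45,.016);cl=(.64,.04)
A=ortho(z["im"],z["K"],z["T"],.006,cp);g=cv2.cvtColor(A,cv2.COLOR_RGB2GRAY)
for t in(50,60,70):
    print("pad",t,rect(topx(big(g<t),cp)))
for nm,f in(("lab",l),("pad",z)):
    B=ortho(f["im"],f["K"],f["T"],.036,cl);h=cv2.cvtColor(B,cv2.COLOR_RGB2HSV)
    red=((h[...,0]<8)|(h[...,0]>172))&(h[...,1]>140)&(h[...,2]>80)
    c=big(red);ins=np.zeros(red.shape,np.uint8);cv2.fillPoly(ins,[cv2.convexHull(c)],1);ins=cv2.erode(ins,np.ones((13,13)))
    lab=((ins>0)&(h[...,1]<120)).astype(np.uint8)
    print(nm,"label",rect(topx(big(cv2.morphologyEx(lab,cv2.MORPH_CLOSE,np.ones((9,9)))),cl)),"box",rect(topx(c,cl)))
# scanner from the top (z=.126) and depth cloud
C=ortho(z["im"],z["K"],z["T"],.126,cp);h=cv2.cvtColor(C,cv2.COLOR_RGB2HSV)
o=(h[...,0]<20)&(h[...,1]>130)&(h[...,2]>120);print("orange top mark",rect(topx(big(o),cp)))
k=C.max(2)<45; print("dark",rect(topx(big(k),cp)))
cv2.imwrite("pics/h1.png",np.hstack([C,ortho(z["im"],z["K"],z["T"],.04,cp)])[:,:,::-1])
# top cam: handle and head edges
f=np.load("top0.npz");P=cloud(f["d"],f["K"],f["T"])
q=P[(np.hypot(P[...,0]-.45,P[...,1]-.016)<.06)]
for a,b in((.118,.14),(.03,.05)):
    s=q[(q[:,2]>a)&(q[:,2]<b)];print(s[:,:2].min(0),s[:,:2].max(0),(s[:,:2].min(0)+s[:,:2].max(0))/2)
E
```

```text
pad 50 (array([0.46396332, 0.01271101]), 76.22356414794922, 43.478824615478516, 5.1021647453308105)
pad 60 (array([0.45728778, 0.00958777]), 90.56387329101562, 52.67561340332031, 2.3695080280303955)
pad 70 (array([0.4570238 , 0.00961414]), 91.79449462890625, 54.94945526123047, 1.2018330097198486)
lab label (array([0.64145154, 0.04605956]), 61.41034698486328, 35.3399772644043, 19.14813804626465) box (array([0.63274542, 0.03485707]), 99.3158950805664, 83.07465362548828, 19.179006576538086)
pad label (array([0.64161969, 0.04622939]), 62.60139846801758, 36.19696807861328, 19.29004669189453) box (array([0.63107654, 0.03522046]), 100.1634750366211, 83.56275177001953, 19.133642196655273)
orange top mark (array([0.55997589, 0.02582044]), 66.61138916015625, 42.75497055053711, -71.08892059326172)
dark (array([0.43953281, 0.0156069 ]), 48.706180572509766, 27.32196617126465, 4.763641834259033)
[0.4329588  0.00369216] [0.46716185 0.03059768] [0.45006033 0.01714492]
[ 0.4140146 -0.0062843] [0.48481626 0.04074932] [0.44941543 0.01723251]
```

View pics/h1.png

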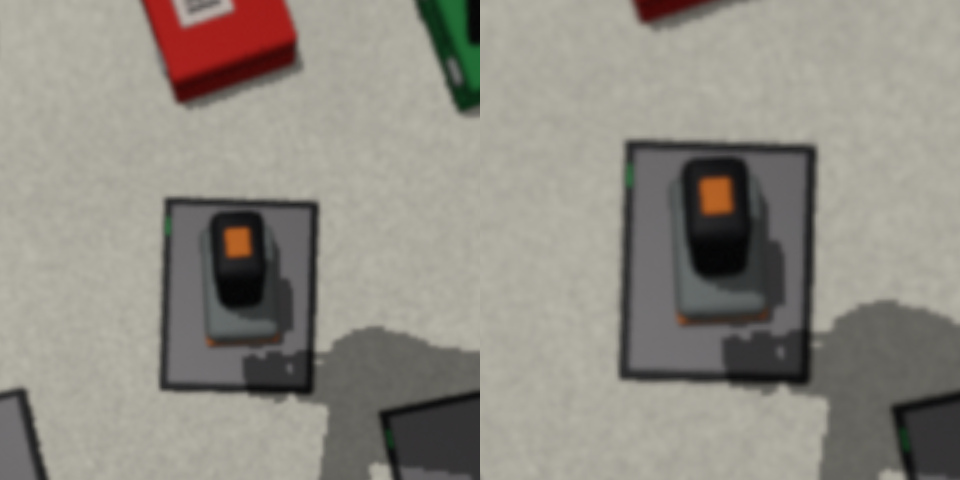

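```bash
python3 -W ignore - <<'E'
from h import *
z=np.load("wpad.npz");cp=(.446,.017)
A=ortho(z["im"],z["K"],z["T"],.006,cp);g=cv2.cvtColor(A,cv2.COLOR_RGB2GRAY)
for t in(65,75,85):
    v,u=np.nonzero(g<t);p=topx(np.c_[u,v],cp);k=(abs(p-cp)<[.073,.060]).all(1);print("wrist pad",t,rect(p[k]))
C=ortho(z["im"],z["K"],z["T"],.126,(.45,.017));h=cv2.cvtColor(C,cv2.COLOR_RGB2HSV)
o=(h[...,0]<20)&(h[...,1]>130)&(h[...,2]>120);o[:180]=0;o[300:]=0
n,L,s,c=cv2.connectedComponentsWithStats(o.astype(np.uint8))
v,u=np.nonzero(L==1+np.argmax(s[1:,4]));print("mark",rect(topx(np.c_[u,v],(.45,.017))))
f=np.load("top0.npz");im=cv2.resize(f["im"][190:270,240:310],None,fx=6,fy=6,interpolation=cv2.INTER_CUBIC);g=cv2.cvtColor(im,cv2.COLOR_RGB2GRAY)
for t in(60,70,80):
    v,u=np.nonzero(g<t);p=toplane(np.c_[(u+.5)/6-.5+240,(v+.5)/6-.5+190],.006,f["K"],f["T"]);k=(abs(p-cp)<[.073,.060]).all(1);print("top pad",t,rect(p[k]))
E
```

```text
wrist pad 65 (array([0.44468704, 0.01643965]), 128.4313201904297, 102.39370727539062, -1.7208099365234375)
wrist pad 75 (array([0.44451352, 0.01649963]), 129.30413818359375, 103.25959014892578, -1.54815673828125)
wrist pad 85 (array([0.44454758, 0.01609186]), 130.12860107421875, 104.23715209960938, -1.7098159790039062)
mark (array([0.44875, 0.01725]), 13.89317512512207, 11.684515953063965, 4.085616588592529)
top pad 60 (array([0.44791443, 0.01667879]), 128.25608825683594, 103.3543472290039, -1.6991424560546875)
top pad 70 (array([0.44771387, 0.0164785 ]), 129.61228942871094, 104.73966217041016, -1.7318954467773438)
top pad 80 (array([0.44771448, 0.01647176]), 131.41543579101562, 105.66217803955078, -1.730621337890625)
```

```bash
python3 -W ignore - <<'E'
from plant import *
from h import *
movep([.4495,.017,.19],rpy(3));
print(move_l([.4495,.017,.068],feed=.08,max_force=8))
gripper_to(.02,f_grip=45);hold(.2);o=observe();print(o["opening"],o["eef_pos"],o["ft_force"],o["time_s"])
move_l([.4495,.017,.20],feed=.08);hold(.3)
o=observe();print(o["opening"],o["ft_force"],o["torque"],o["time_s"])
T=[]
for n in("scene","top"):
    c=get_calibration(n);im,d=get_image(n);np.savez(n+"1.npz",im=im,d=d,K=c["intrinsics"],T=c["world_from_camera"]);T.append(im)
cv2.imwrite("pics/g1.png",np.hstack([cv2.resize(T[0][100:260,120:300],(400,356)),cv2.resize(T[1][180:300,210:345],(400,356))])[:,:,::-1])
E
```

```text
False
0.027610196916931146 [0.44964029 0.01694289 0.06817904] [-0.54933453 -0.06203175  2.09707838] 7.4333
0.027782493615999448 [ 0.16905755 -0.37482009 -2.00780381] [ 0.00751002  0.01223453 -0.01899769] 9.5333
```

View pics/g1.png

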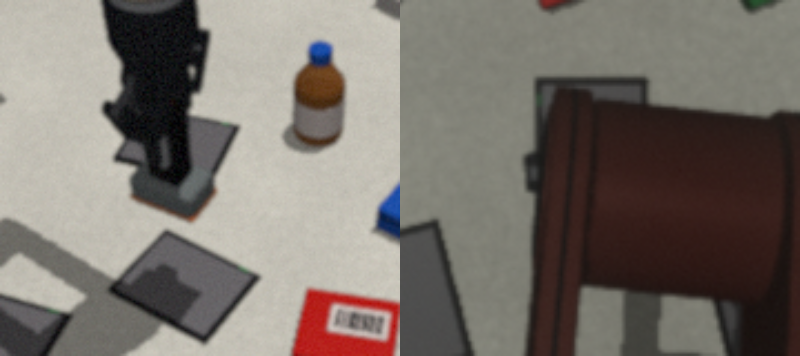

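The scanner is held upright, with its head at (175,190) in the left crop. I'll bring it above the label, higher than the scan height, and check the alignment in the scene camera.

```bash
python3 -W ignore - <<'E'
from plant import *
from h import *
L=np.array([.6423,.0457])
move_l([*L,.20],feed=.12,rotation=rpy(19.15));hold(.3)
o=observe();print(o["eef_pos"],o["opening"],o["time_s"])
c=get_calibration("scene");im,d=get_image("scene");K,T=c["intrinsics"],c["world_from_camera"]
np.savez("scene2.npz",im=im,d=d,K=K,T=T)
wc=get_calibration("wrist");w,_=get_image("wrist")
P=cloud(d,K,T);m=(np.hypot(P[...,0]-L[0],P[...,1]-L[1])<.055)&(P[...,2]>.125)&(P[...,2]<.185)
q=P[m]; print(m.sum(), np.percentile(q[:,2],[0,1,5,50]))
R=np.array([[np.cos(np.radians(19.15)),np.sin(np.radians(19.15))],[-np.sin(np.radians(19.15)),np.cos(np.radians(19.15))]])
for a,b in((.166,.177),(.14,.17)):
    s=(q[(q[:,2]>a)&(q[:,2]<b)][:,:2]-L)@R.T;print(a,len(s),np.percentile(s,[1,99],axis=0).round(4).tolist(),rect(s))
cv2.imwrite("pics/s2.png",np.hstack([cv2.resize(im[120:300,200:360],(400,450)),cv2.resize(w,(400,450))])[:,:,::-1])
E
```

```text
[0.64218686 0.045641   0.20015333] 0.02737821534636699 11.7083
767 [0.13887696 0.14127334 0.14554531 0.16990232]
0.166 430 [[-0.0352, -0.0247], [0.0333, 0.0188]] (array([-0.00084089, -0.00243466]), 69.72748565673828, 45.034637451171875, 0.5916115641593933)
0.14 384 [[-0.0353, -0.0259], [0.0343, 0.0161]] (array([-0.0008082 , -0.00319794]), 71.52435302734375, 46.03221130371094, 1.0599011182785034)
```

View pics/s2.png

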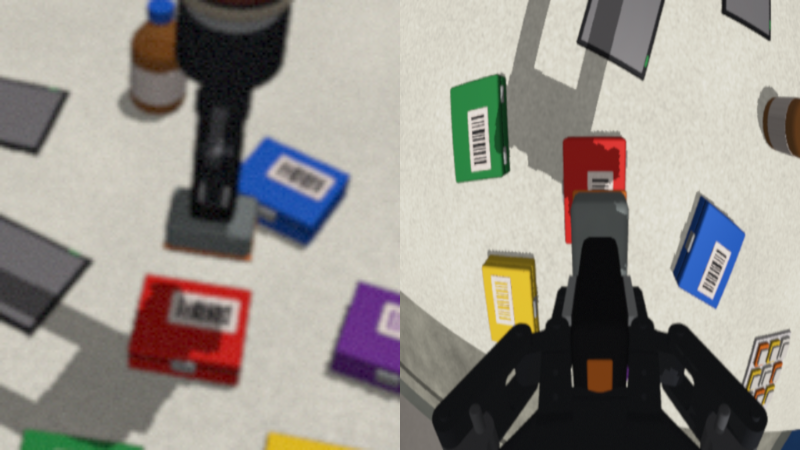

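The head is within about 1 mm in x. The y offset of -2.6 mm matches the bias this camera showed before lifting. Underside height is 0.139 m against 0.138 expected. The pose is good, so I'll scan and then return the scanner to above the pad.

```bash
python3 -W ignore - <<'E'
from plant import *
from h import *
move_l([.6423,.0457,.158],feed=.06);hold(2.8);o=observe();print(o["eef_pos"],o["tcp_rot"],o["time_s"])
move_l([.6423,.0457,.20],feed=.06)
move_l([.4463,.0165,.20],feed=.12,rotation=rpy(-1.7))
move_l([.4463,.0165,.10],feed=.08);hold(.4)
c=get_calibration("scene");im,d=get_image("scene");K,T=c["intrinsics"],c["world_from_camera"]
P=cloud(d,K,T);D=np.hypot(P[...,0]-.4463,P[...,1]-.0165)
q=P[(D<.055)&(P[...,2]>.03)&(P[...,2]<.078)];s=q[q[:,2]>.066];print(q[:,2].min(),rect(s[:,:2]))
cv2.imwrite("pics/p3.png",cv2.resize(im[130:270,140:260],(480,560))[:,:,::-1]);o=observe();print(o["ft_force"],o["time_s"])
E
```

```text
[0.6422833  0.04569008 0.15798287] [-3.05170395  1.57075012 -2.71745944] 15.4583
0.0382102563548854 (array([0.44776236, 0.01495098]), 68.46963500976562, 47.42043685913086, -3.6416854858398438)
[-0.36515112 -0.05617185 -2.44669151] 19.9583
```

View pics/p3.png

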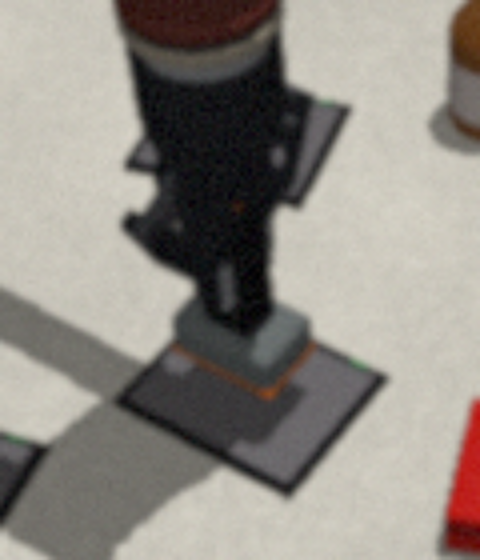

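The scanner is upright over the pad and well aligned. I'll do a guarded set-down, release, retreat and check from the cameras.

```bash
python3 -W ignore - <<'E'
from plant import *
from h import *
move_l([.4463,.0165,.073],feed=.04)
hit=move_l([.4463,.0165,.0655],feed=.008,max_force=3);o=observe();print(hit,o["eef_pos"],o["ft_force"])
hold(.3);gripper_to(.05);hold(.2);gripper_to(.085);hold(.2)
move_l([.4463,.0165,.20],feed=.08)
movep([.43,.0165,.34],rpy(-1.7));hold(.3)
c=get_calibration("wrist");w,_=get_image("wrist");K,T=c["intrinsics"],c["world_from_camera"]
cp=(.446,.017)
for nm,z,cc in(("pad",.006,cp),):
    g=cv2.cvtColor(ortho(w,K,T,z,cc),cv2.COLOR_RGB2GRAY);v,u=np.nonzero(g<75);p=topx(np.c_[u,v],cc);print("pad",rect(p[(abs(p-cc)<[.073,.06]).all(1)]))
C=ortho(w,K,T,.126,cp);h=cv2.cvtColor(C,cv2.COLOR_RGB2HSV);o=(h[...,0]<20)&(h[...,1]>130)&(h[...,2]>120);o[:180]=0;o[300:]=0
n,L,s,_=cv2.connectedComponentsWithStats(o.astype(np.uint8));v,u=np.nonzero(L==1+np.argmax(s[1:,4]));print("mark",rect(topx(np.c_[u,v],cp)))
B=ortho(w,K,T,.036,(.64,.04));h=cv2.cvtColor(B,cv2.COLOR_RGB2HSV)
print("red box",rect(topx(big(((h[...,0]<8)|(h[...,0]>172))&(h[...,1]>140)&(h[...,2]>80)),(.64,.04))))
c=get_calibration("scene");im,d=get_image("scene")
P=cloud(d,c["intrinsics"],c["world_from_camera"]);D=np.hypot(P[...,0]-.4463,P[...,1]-.0165)
for a,b in((.03,.05),(.115,.14)):
    q=P[(D<.055)&(P[...,2]>a)&(P[...,2]<b)];print(a,rect(q[:,:2]),q[:,2].max())
cv2.imwrite("pics/e.png",np.hstack([cv2.resize(ortho(w,K,T,.006,cp),(384,384)),im[:,:400]])[:,:,::-1]);print(observe()["time_s"])
E
```

```text
True [0.44625385 0.01649879 0.06816596] [-0.19741297  0.33363383  5.18547053]
pad (array([0.44459262, 0.01657049]), 128.64402770996094, 103.19696807861328, -1.3887176513671875)
mark (array([0.44525, 0.017  ]), 13.0, 11.5, 0.0)
red box (array([0.63132745, 0.03551939]), 99.57202911376953, 84.00965881347656, 19.112972259521484)
0.03 (array([0.44755725, 0.01455743]), 70.28199768066406, 46.27342987060547, -2.1562118530273438) 0.04940384911556428
0.115 (array([0.44749088, 0.01406849]), 34.48530960083008, 29.17854118347168, -1.9020004272460938) 0.12971991338796696
25.7417
```

View pics/e.png

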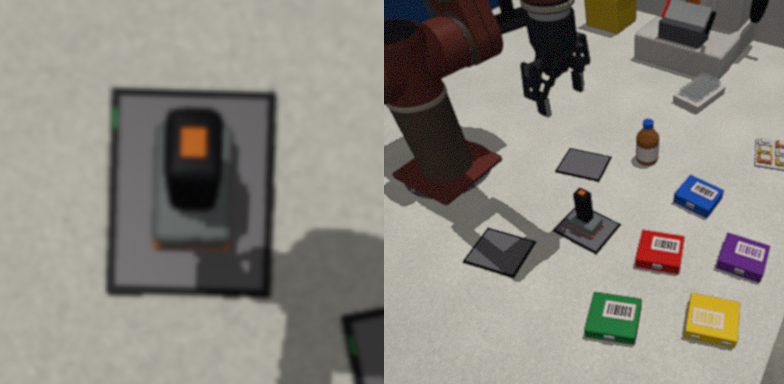

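The scanner stands upright in the middle of the pad, with the top mark within 1 mm of the pad centre in the wrist view. The gripper is clear and the boxes and bottle have not moved.

```bash
python3 -c "
from plant import *
job_done()"
```

```text
the job is handed in; nothing more can be done
```

I did the whole job and handed it in at about 26 s of the 56 s allowed. No verdict is reported, so what follows rests on my own checks.

- **Scan:** I gripped the scanner by its handle and held it still for 2.8 s over the red box label. The window was about 6 cm above the label, with its long side along the label's (yaw 19.15°).
- **Return:** I set it down until the wrist felt about 5 N, let go and backed off. The last wrist view shows it within about 1 mm of the pad's centre, and it is upright and level with the pad to about 1°.
- **Bystanders:** the red box measured the same before and after, to under 1 mm. The other boxes and the bottle look unmoved by eye; I did not measure them.

The cameras disagreed by about 2–3 mm: wrist against top in x, and scene against the others in y. I averaged the cameras for the label, pad and scanner positions, so the scan and placing may be off by 1–2 mm. No check failed.

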